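# Fit the reference thermometer into the dry-block heater

## Task

Take the wireless thermometer out of its stand and push its plain steel stem down into the thermometer well of the dry-block heater (the small hole in the middle of the front row of the heater's aluminium block) until it stands on the bottom, then let go. The block lies loose in its recess, so the well is never quite where it should be: feel lightly over the block for the hole, press straight in and do not force the stem. Leave everything else on the bench where it is.

Things in the scene. Friction and masses are not known exactly. Their poses are not given: they have to be found in the camera images.
- head (a point): centre of the thermometer's head: grey, rounded, 34 (its x) x 26 (its y) x 46 mm tall, dark display on top. The thermometer is one loose piece of 160 g: under the head is a plain steel stem. This point is 23 mm above the head's underside, 78 mm above the stem's end; z up along the stem. At the start it hangs upright in its stand. A grip of 70 N does the head no harm
- stem_tip (a point): centre of the lower end of the thermometer's stem, axes as the head's. The stem is a plain steel rod 12 mm in diameter, 55 mm long below the head, its end flat and square-edged. It is delicate: keep every push against the heater or its block below 30 N
- stand: the thermometer's fixed stand: dark round foot 80 mm across, 10 mm thick, and a white upright tube 34 mm outside, 22 mm inside, its rim 68 mm above the bench. The head's underside rests on the rim; the stem hangs inside with 2 to 5 mm of room all round. Origin on the bench under the tube's axis, z up
- heater: the fixed ivory dry-block heater, 260 mm deep (its x) x 200 mm wide (its y): sloped panel with display and keys at its -x end, behind it a deck 83 mm above the bench with a recess in which lies the aluminium block. Origin on the bench under the housing's centre, z up
- block_mid (a point): middle of the flat top of the aluminium block when it lies in mid-recess (fixed to the heater, same axes), 98 mm above the bench. The block, 76 (x) x 95 mm (y), lies loose, up to 4 mm off along x and y, and stays until pushed sideways with some 9 N. Seven sharp-edged blind wells: six of 18 mm for tubes (back row of four, both ends of the front row) and the thermometer well
- well (a point): mouth of the thermometer well when the block lies in mid-recess (fixed to the heater, same axes; block-top height): the true well is up to 4 mm off along x and along y. It is 13 mm across, alone in the middle of the block's front row, 34 mm from the next well's centre, and 42 mm deep with a flat bottom: a stem that is home leaves the head's underside 13 mm above the block
- well_ball (a point): height of a small sprung ball in the thermometer well's wall, 24 mm below the mouth (this point is on the well's axis, block in mid-recess). It holds the stem up at about 20 mm depth; pushing the stem past it and on to the bottom takes 3 to 15 N, so it does not drop home by its own weight
- reagent: white plastic reagent bottle, 52 mm across, 115 mm tall; origin under its centre
- vial: small amber glass vial with a white cap, 30 mm across, 48 mm tall; origin under its centre
- jar: lidded specimen pot, 64 mm across, 68 mm tall; origin under its centre
- timer: flat white bench timer, 62 x 70 x 14 mm; origin under its centre
- tube_rack: white rack strip 50 x 200 x 22 mm (long side along its y) with capped sample tubes, 78 mm tall over the caps; origin under its centre
- tube_box: square microtube box, 77 x 77 x 46 mm; origin under its centre
- spare_block: spare aluminium heating block with four wide wells, 76 x 95 x 50 mm, standing on the bench; origin under its centre
Things that resemble listed ones, but are neither listed nor needed, are in the scene too. There is more than one size of the part that bears head; the job needs the largest.

How it is judged (in metres and radians):
On the way:
1. the stem is drawn right out of the stand's tube (z of stem_tip in the frame of stand above 0.072 m), for 0.1 s.
At the end, for the whole second after the job is handed in: The thermometer's stem stands in the thermometer well with its end at most 3 mm above the well's bottom (at least 39 mm below the block's top), within 9 mm sideways of the well's nominal place, the thermometer upright within 0.10 rad, let go and at rest (z of stem_tip in the frame of well below -0.039 m and horizontal distance between stem_tip and well below 0.009 m and angle between stem_tip's own z axis and vertical below 0.1 rad and linear speed of thermometer below 0.02 m/s); the robot touches nothing.
It fails at once if the contact forces between the thermometer and the heater with its block, added up (the ball's pinch of some 20 N included), pass 50 N: the stem was pushed with more than about 30 N (contact force between thermometer and heater above 50 N).
It fails at once if another thing on the bench is pushed more than 20 mm from its place (distance of any of reagent, vial, jar, timer, tube_rack, tube_box, spare_block from where it was at the start of the episode above 0.02 m).
It also fails if it takes over 72 s, if anything falls off the work surface, if the arm or the gripper's body presses on something with over 40 N, if the wrist force passes 120 N, or if a joint passes its speed limit or range.

## Robot

A 6-joint arm with a two-finger parallel gripper is mounted at the origin on the work surface. World frame = base frame: x ahead of the robot, y to its left, z up, the work surface at z = 0. Lengths are in mm, angles in rad, forces in N, time in s.
With the tool pointing down it reaches from about 300 to 875 mm from the base axis. Payload 6.4 kg.
Tool frame: the origin (TCP) lies between the finger pads; the fingertips stand 22 mm ahead of it and the grasp point (between the pads) lies 3 mm ahead of it; y points along the fingers, z is the direction in which the jaws open and shut, and the axes are right-handed (so a half turn about y gives the same grasp; the last joint's range is limited). The gripper opens to 85 mm and grips with 20 to 120 N. Pads are 22 mm wide; open, the fingers measure 114 mm over their backs; the gripper's body (76 mm by 85 mm) begins 54 mm behind the grasp point. The pads swing forward as they close: fully open they stand 13 mm farther back than shut.
Start: joints at [-1.496, 0.181, 1.607, -0, 1.354, -0.206], TCP at [159.362, -552.49, 253.288] pointing down, gripper open.
Joint ranges: [-2.99, 2.99], [-0.89, 2.07], [0.3, 2.58], [-1.14, 4.28], [0, 2.63], [-3.12, 3.12]. Speed limits (rad/s): [2.57, 2.57, 3.01, 3.14, 3.14, 3.14].

## Interface

Orientations are given as a unit quaternion [w, x, y, z].
In Python, from bench import robot gives the robot as it stands. The module is installed in compiled form; this text tells all that it offers.
- The arm moves only by the tool move_arm, never from a script. Its argument "steps" is a list of rows, each a list of 5 numbers: the closure, from -1 (fully open) to 1 (shut), then the shift along the tool's x, y, z scaled (see below), then the turn about the tool's y scaled (see below). In form: [[grip, tx, ty, tz, twist], ...]. A call has 1 to 12 rows; each row is the pose to reach, as a shift and turn from the pose commanded when the call began, along the tool's axes at that moment, turning the shorter way round; what a row does not reach only later rows make up. The controller multiplies each number of a shift by 0.25 m and each number of a turn by 2 pi rad. A row lasts 1/8 s, in which the tool goes at most 62.5 mm and 10.7 degrees, less where a joint would pass 70% of its speed; a pose out of reach is approached as far as the arm can. A call with a number of a shift or a turn outside -1 to 1 is refused whole. A call with a gripper value outside its range is refused whole. The fingers move at their own pace and stop on an object; the grip force is fixed at half the most. Time passes only in rows, so rows that repeat a pose let the fingers close. It gives the time, the measured TCP pose, the force and the opening at its end, in the units of the state.
- robot.sense(): the state, without advancing time (a new reading comes with each control period).
- robot.grab_frame(name): name is "scene" or "top" or "wrist"; returns the picture (400x640x3 uint8, red, green, blue); there is no depth.
- robot.get_calibration(name): a dict with "camera_matrix" (3x3 intrinsics, pixels), "pose" (4x4, takes a point from camera to world coordinates). Camera axes: x right, y up, looking along -z (the intrinsics and any distortion apply to the point x, -y, -z); pixel columns grow to the right and rows downward; lengths in mm; the calibration is good to about 2 mm. A picture is of the moment at which its call begins: read the wrist's pose just before it. get_calibration takes no time and is no camera call; for the wrist camera it gives the pose at the moment of the call.
- robot.job_done(): hands the job in, once; it reports no verdict.
The state is a dict: "clock": time; "joint_pos": joint angles; "dq": joint speeds; "tau": joint torques, N m; "ee_pos": TCP position; "eef_rot": TCP orientation; "force": force on the tool from outside, world axes, zero at the start; "wrist_torque": the same for the moment, N m; "opening": opening from 0.0 (shut) to 1.0 (fully open).
Only numpy, scipy, OpenCV 4.12 (cv2) and the standard library are available. Lean on these libraries where they do the work, as an engineer would, in place of code of your own. Each camera call takes 0.05 s, during which the arm holds its last target. There are 200 camera calls.

## Working session

There is one attempt and no reset: what is moved stays moved. The work goes in short steps, Python scripts to look and compute and a tool call to move; the robot and the scene stay as the last step left them, time stands still between calls to the robot, and variables do not carry over. Pictures are saved under pics/ and viewed, about 8 in all and at most 12, crops included, and the job is handed in when it is done.

Besides the shell and the picture viewer there is one more tool, called after "Emit:" by a JSON object that holds its "name" and its "arguments". move_arm: Moves the arm, as the interface text tells. Its arguments: {"type":"object","properties":{"steps":{"type":"array"}},"required":["steps"]}

```bash
mkdir -p pics
cat > h.py <<'E'
from bench import robot
import numpy as np, cv2
def save(n,f): cv2.imwrite(f,cv2.cvtColor(robot.grab_frame(n),cv2.COLOR_RGB2BGR))
def ray(n,u,v,c=None):
    c=c or robot.get_calibration(n);K=np.array(c["camera_matrix"]);P=np.array(c["pose"])
    d=np.linalg.inv(K)@[u,v,1]; d=np.array([d[0],-d[1],-d[2]])
    return P[:3,3],P[:3,:3]@d
def atz(n,u,v,z,c=None):
    o,d=ray(n,u,v,c); return (o+d*(z-o[2])/d[2]).round(1)
def proj(n,p,c=None):
    c=c or robot.get_calibration(n);K=np.array(c["camera_matrix"]);P=np.array(c["pose"])
    q=P[:3,:3].T@(np.array(p)-P[:3,3]); q=K@[q[0],-q[1],-q[2]]; return (q[:2]/q[2]).round(1)
E
python3 - <<'E'
from h import *
s=robot.sense(); print(s)
for n in("scene","top","wrist"): 
    save(n,f"pics/{n}0.png"); c=robot.get_calibration(n); print(n,{k:np.round(v,3).tolist() if not isinstance(v,str) else v for k,v in c.items()})
E
```

```text
{'clock': 0.0, 'joint_pos': array([-1.49628534e+00,  1.81523364e-01,  1.60803115e+00,  2.05507139e-05,
        1.35377621e+00, -2.06316537e-01]), 'dq': array([-8.61868821e-04, -1.25867864e-04,  1.13630719e-03,  1.77565159e-03,
       -1.76162225e-03, -3.22867031e-05]), 'tau': array([-1.25733950e-03, -4.44878018e+01, -3.51334226e+01, -4.47968114e-04,
        9.23057698e-03, -8.64727703e-07]), 'ee_pos': array([ 159.33597226, -551.94482788,  252.38286632]), 'eef_rot': array([ 0.09900754, -0.09891245,  0.70076021, -0.69953482]), 'force': array([-0.28999037,  0.58762939, -0.98591979]), 'wrist_torque': array([-0.03597765, -0.03065223,  0.00097084]), 'opening': 0.9948393926794219}
scene {'camera_matrix': [[392.803, 0.0, 323.224], [0.0, 392.803, 198.052], [0.0, 0.0, 1.0]], 'pose': [[-0.266, -0.596, 0.758, 1347.196], [0.964, -0.154, 0.217, 305.738], [-0.013, 0.788, 0.616, 696.834], [0.0, 0.0, 0.0, 1.0]]}
top {'camera_matrix': [[381.811, 0.0, 317.54], [0.0, 381.811, 193.165], [0.0, 0.0, 1.0]], 'pose': [[-0.018, 0.982, -0.186, 438.118], [-1.0, -0.017, 0.01, 67.948], [0.006, 0.186, 0.982, 948.432], [0.0, 0.0, 0.0, 1.0]]}
wrist {'camera_matrix': [[308.313, 0.0, 315.483], [0.0, 308.313, 197.588], [0.0, 0.0, 1.0]], 'pose': [[0.277, 0.915, 0.293, 234.465], [-0.961, 0.264, 0.083, -531.846], [-0.002, -0.305, 0.952, 372.187], [0.0, 0.0, 0.0, 1.0]]}
```

View pics/top0.png

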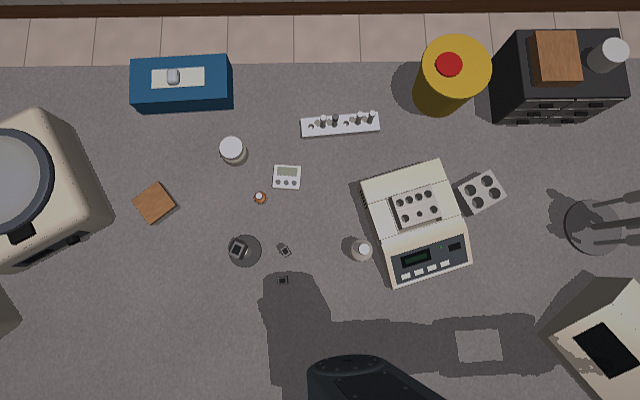

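View pics/scene0.png

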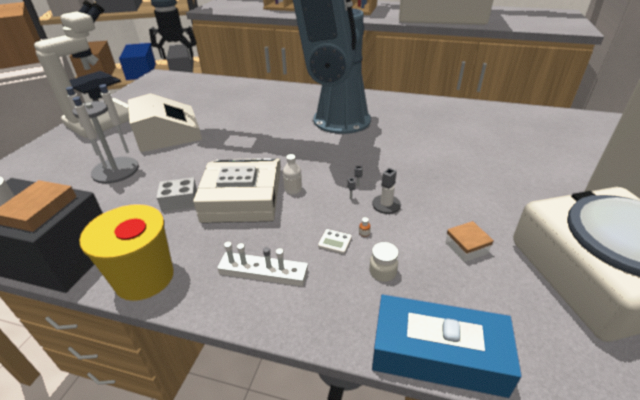

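Candidates for the thermometer are the one in the stand at top (238,248), which is the largest, and two small stray ones at (285,250) and (283,281). I choose the one in the stand and will check it, and the block, in one close crop.

Run:
```python
from h import *
im=cv2.imread("pics/top0.png")
a=cv2.resize(im[220:300,215:305],None,fx=4.4,fy=4.4,interpolation=cv2.INTER_CUBIC)
b=cv2.resize(im[150:295,350:515],None,fx=2.42,fy=2.42,interpolation=cv2.INTER_CUBIC)
h=352;b=cv2.resize(im[150:295,350:515],(400,352),interpolation=cv2.INTER_CUBIC)
cv2.imwrite("pics/crop1.png",np.hstack([a[:352],b]))
print(atz("top",238,248,114),atz("top",245,251,0),atz("top",285,250,60),atz("top",283,281,60))
print(atz("top",416,207,98),atz("top",440,160,83),atz("top",361,183,83))
```

```text
[478.6 234.1 114. ] [476.5 239.5   0. ] [474.7 136.7  60. ] [405.2 141.4  60. ]
[ 563.8 -161.7   98. ] [ 676.6 -229.7   83. ] [624.5 -41.7  83. ]
```

View pics/crop1.png

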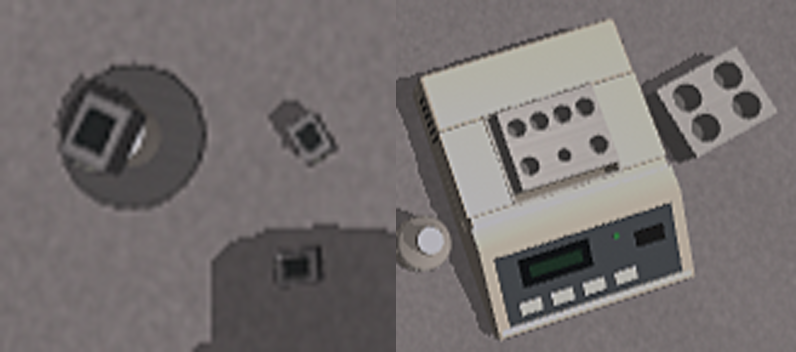

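The left crop shows the large head at about (237,249.5), rotated, over the stand foot centred at (245,251). The two strays are clearly smaller. The right crop shows the small thermometer well at about (419.7,213.8) in the front row. I'll go above the thermometer.

```bash
cat >> h.py <<'E'
from scipy.spatial.transform import Rotation as R
def rot(s): q=s["eef_rot"]; return R.from_quat([q[1],q[2],q[3],q[0]])
def go(target,turn=0):
    s=robot.sense(); d=rot(s).inv().apply(np.array(target)-s["ee_pos"]); print("pos",s["ee_pos"].round(1),"shift/250",(d/250).round(4),"twist",round(turn/2/np.pi,4))
E
python3 - <<'E'
from h import *
s=robot.sense(); print(rot(s).as_matrix().round(3))
print("head",atz("top",236.8,249.5,114),"stand",atz("top",245.2,251.1,10),"well",atz("top",419.7,213.8,98))
f=lambda x,y:(350+(x-396)/2.4242,150+y/2.4276)
print("row",atz("top",*f(529,166),98),atz("top",*f(598,144),98))
go([478,236,250])
E
```

```text
[[-0.961 -0.     0.277]
 [-0.277  0.001 -0.961]
 [-0.    -1.    -0.001]]
head [475.4 236.6 114. ] stand [475.9 237.2  10. ] well [ 548.2 -169.    98. ]
row [ 538.4 -135.    98. ] [ 557.8 -200.5   98. ]
pos [ 159.3 -552.1  252.6] shift/250 [-2.0983  0.0145 -2.6756] twist 0.0
```

Emit:
{"name": "move_arm", "arguments": {"steps": [[-1, -0.12, 0, -0.15, 0], [-1, -0.24, 0, -0.3, 0], [-1, -0.36, 0, -0.45, 0], [-1, -0.48, 0, -0.6, 0], [-1, -0.6, 0, -0.75, 0], [-1, -0.7, 0, -0.89, 0]]}}

```text
clock: 0.9
ee_pos: [266.2, -288.5, 253.1]
eef_rot: [0.099, -0.099, 0.7, -0.7]
force: [1.1, -0.0, 0.6]
opening: 1.003
```

Emit:
{"name": "move_arm", "arguments": {"steps": [[-1, -0.12, 0, -0.15, 0], [-1, -0.24, 0, -0.3, 0], [-1, -0.36, 0, -0.45, 0], [-1, -0.48, 0, -0.6, 0], [-1, -0.6, 0, -0.75, 0], [-1, -0.7, 0, -0.89, 0]]}}

```text
clock: 1.65
ee_pos: [372.6, -26.2, 253.3]
eef_rot: [-0.099, 0.099, -0.7, 0.7]
force: [0.2, -1.2, 0.4]
opening: 0.999
```

Emit:
{"name": "move_arm", "arguments": {"steps": [[-1, -0.1, 0, -0.15, 0], [-1, -0.2, 0, -0.3, 0], [-1, -0.3, 0, -0.45, 0], [-1, -0.4, 0, -0.6, 0], [-1, -0.5, 0, -0.75, 0], [-1, -0.6, 0, -0.89, 0], [-1, -0.6, 0, -0.89, 0], [-1, -0.6, 0, -0.89, 0], [-1, -0.6, 0, -0.89, 0]]}}

```text
clock: 2.78
ee_pos: [454.6, 226.5, 253.2]
eef_rot: [-0.098, 0.099, -0.7, 0.7]
force: [0.7, 0.5, -0.8]
opening: 0.996
```

Run:
```python
from h import *
c=robot.get_calibration("wrist");save("wrist","pics/w1.png"); s=robot.sense();print(s["clock"],s["ee_pos"],s["joint_pos"].round(2))
import pickle;pickle.dump(c,open("w1.pkl","wb"))
print(proj("wrist",[475.4,236.6,114]),proj("wrist",[475.9,237.2,10]))
```

```text
2.825 [454.66774703 226.47308773 253.343519  ] [ 0.23  0.03  1.77 -0.    1.34  1.52]
[309.5 166.6] [310.8 147.5]
```

View pics/w1.png

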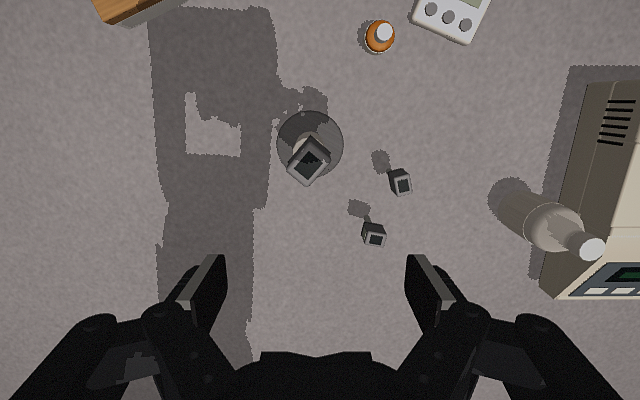

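The large head top is at about (310,163) in the wrist view, rotated. Its foot is at (310,143), and the strays are at (403,185) and (375,238). I'll take a close crop for the yaw.

Run:
```python
from h import *
im=cv2.imread("pics/w1.png")
cv2.imwrite("pics/w1c.png",cv2.resize(im[125:195,275:345],None,fx=8,fy=8,interpolation=cv2.INTER_CUBIC))
```

```text
(no output)
```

View pics/w1c.png

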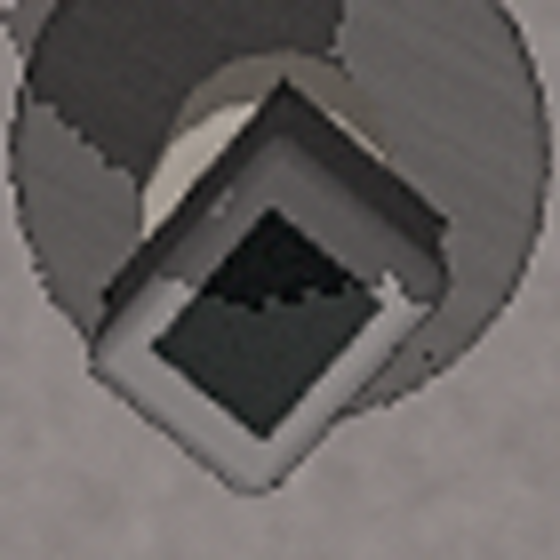

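Run:
```python
from h import *
import pickle;c=pickle.load(open("w1.pkl","rb"))
f=lambda x,y:atz("wrist",275+x/8,125+y/8,114,c)
T,L,B,Rr=f(275,210),f(155,347),f(263,438),f(380,302)
print(T,L,B,Rr,"c",(T+L+B+Rr)/4, "long",T-L,Rr-B,"short",B-L,Rr-T)
ctr=(T+L+B+Rr)/4
long=(T-L+Rr-B)[:2]; print("yaw long",np.degrees(np.arctan2(long[1],long[0])), np.linalg.norm(long)/2)
short=(B-L+Rr-T)[:2]; print("yaw short",np.degrees(np.arctan2(short[1],short[0])),np.linalg.norm(short)/2)
z=rot(robot.sense()).as_matrix()[:,2]; print("tool z yaw",np.degrees(np.arctan2(z[1],z[0])))
go([ctr[0],ctr[1],200])
```

```text
[487.9 240.3 114. ] [470.2 248.6 114. ] [463.7 234.8 114. ] [481.5 226.9 114. ] c [475.825 237.65  114.   ] long [17.7 -8.3  0. ] [17.8 -7.9  0. ] short [ -6.5 -13.8   0. ] [ -6.4 -13.4   0. ]
yaw long -24.529017381036788 19.51083032574472
yaw short -115.37333462825822 15.051993223490358
tool z yaw -73.9878948762373
pos [454.7 226.5 253.3] shift/250 [-0.0937  0.2134 -0.0197] twist 0.0
```

Emit:
{"name": "move_arm", "arguments": {"steps": [[-1, -0.094, 0.1, -0.02, 0.028], [-1, -0.094, 0.2, -0.02, 0.056], [-1, -0.094, 0.3, -0.02, 0.085], [-1, -0.094, 0.35, -0.02, 0.114], [-1, -0.094, 0.35, -0.02, 0.114], [-1, -0.094, 0.35, -0.02, 0.114], [-1, -0.094, 0.35, -0.02, 0.114]]}}

```text
clock: 3.7
ee_pos: [476.6, 238.7, 166.8]
eef_rot: [-0.152, 0.153, 0.691, -0.69]
force: [0.3, 0.4, -0.0]
opening: 1.0
```

Run:
```python
from h import *
s=robot.sense();z=rot(s).as_matrix()[:,2]; print("tool z yaw",np.degrees(np.arctan2(z[1],z[0])),s["joint_pos"].round(2),s["force"])
go([475.8,237.6,98])
```

```text
tool z yaw -114.85618331158294 [0.24 0.18 1.79 0.   1.17 2.25] [ 0.30810394  0.38409412 -0.02596968]
pos [476.6 238.7 166.8] shift/250 [0.0015 0.2753 0.0057] twist 0.0
```

Emit:
{"name": "move_arm", "arguments": {"steps": [[-1, 0.001, 0.1, 0.005, 0], [-1, 0.001, 0.2, 0.005, 0], [-1, 0.001, 0.275, 0.005, 0], [-1, 0.001, 0.275, 0.005, 0], [0.2, 0.001, 0.275, 0.005, 0], [1, 0.001, 0.275, 0.005, 0], [1, 0.001, 0.275, 0.005, 0], [1, 0.001, 0.275, 0.005, 0], [1, 0.001, 0.275, 0.005, 0], [1, 0.001, 0.275, 0.005, 0], [1, 0.001, 0.275, 0.005, 0], [1, 0.001, 0.275, 0.005, 0]]}}

```text
clock: 5.2
ee_pos: [475.9, 237.9, 97.9]
eef_rot: [-0.152, 0.153, 0.691, -0.69]
force: [-1.8, -0.3, 6.1]
opening: 0.3
```

Emit:
{"name": "move_arm", "arguments": {"steps": [[1, 0, -0.04, 0, 0], [1, 0, -0.1, 0, 0], [1, 0, -0.2, 0, 0], [1, 0, -0.32, 0, 0], [1, 0, -0.44, 0, 0], [1, 0, -0.53, 0, 0], [1, 0, -0.53, 0, 0], [1, 0, -0.53, 0, 0]]}}

```text
clock: 6.2
ee_pos: [474.7, 237.5, 228.8]
eef_rot: [0.153, -0.152, -0.69, 0.691]
force: [-0.1, 0.2, -2.0]
opening: 0.294
```

Run:
```python
from h import *
print(robot.sense()["force"]); save("wrist","pics/w2.png"); go([540,-171,240])
```

```text
[-0.05000817  0.1849396  -2.04785796]
pos [474.4 237.5 228.4] shift/250 [-0.9271 -0.0463  1.3708] twist 0.0
```

View pics/w2.png

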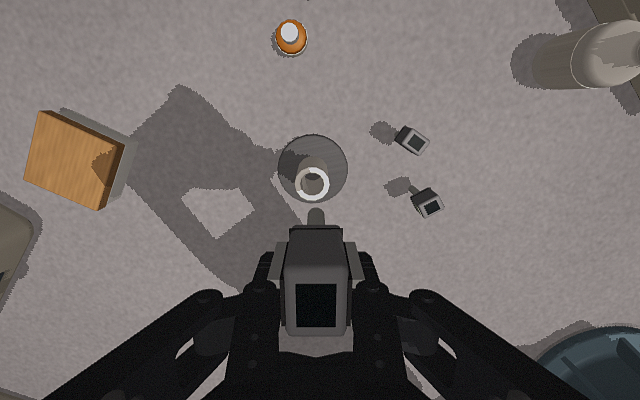

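Held (opening 0.294 ≈ 25 mm). The stand at (313,183) is empty, and the stem shows under the head. I'll go near the heater and stand off so the well is in view.

Run:
```python
from h import *
print(rot(robot.sense()).as_matrix().round(3)); go([494,-144,240]); print(atz("top",363,250,115))
```

```text
[[-0.907 -0.002 -0.422]
 [ 0.422 -0.    -0.907]
 [ 0.002 -1.     0.001]]
pos [474.4 237.5 228.4] shift/250 [-0.7147 -0.046   1.3505] twist 0.0
[469.4 -36.1 115. ]
```

Emit:
{"name": "move_arm", "arguments": {"steps": [[1, -0.06, -0.04, 0.1, 0], [1, -0.15, -0.05, 0.27, 0], [1, -0.24, -0.05, 0.45, 0], [1, -0.31, -0.05, 0.58, 0], [1, -0.36, -0.05, 0.675, 0]]}}

```text
clock: 6.88
ee_pos: [484.9, 45.2, 240.7]
eef_rot: [0.154, -0.152, -0.69, 0.69]
force: [-0.1, 0.2, -1.7]
opening: 0.296
```

Emit:
{"name": "move_arm", "arguments": {"steps": [[1, -0.09, 0, 0.17, 0], [1, -0.18, 0, 0.34, 0], [1, -0.27, 0, 0.51, 0], [1, -0.33, 0, 0.62, 0], [1, -0.36, 0, 0.675, 0], [1, -0.36, 0, 0.675, 0], [1, -0.36, 0, 0.675, 0], [1, -0.36, 0, 0.675, 0]]}}

```text
clock: 7.88
ee_pos: [496.1, -143.0, 242.0]
eef_rot: [-0.152, 0.152, 0.691, -0.69]
force: [-0.1, -0.0, -2.1]
opening: 0.303
```

Run:
```python
from h import *
import pickle
c=robot.get_calibration("wrist");pickle.dump(c,open("w3.pkl","wb"));save("wrist","pics/w3.png"); s=robot.sense();print(s["ee_pos"],s["joint_pos"].round(2),s["force"])
im=cv2.imread("pics/w3.png")
u,v=proj("wrist",[548.2,-169,98],c).astype(int);print(u,v)
y0,x0=max(0,v-120),max(0,u-150);print(x0,y0)
cv2.imwrite("pics/w3c.png",cv2.resize(im[y0:y0+240,x0:x0+300],None,fx=2.5,fy=2.5,interpolation=cv2.INTER_CUBIC))
```

```text
[ 496.13376501 -143.13206062  242.05019223] [-0.51  0.06  1.76  0.    1.32  1.49] [-0.07601614  0.0232762  -1.75316028]
316 124
166 4
```

View pics/w3c.png

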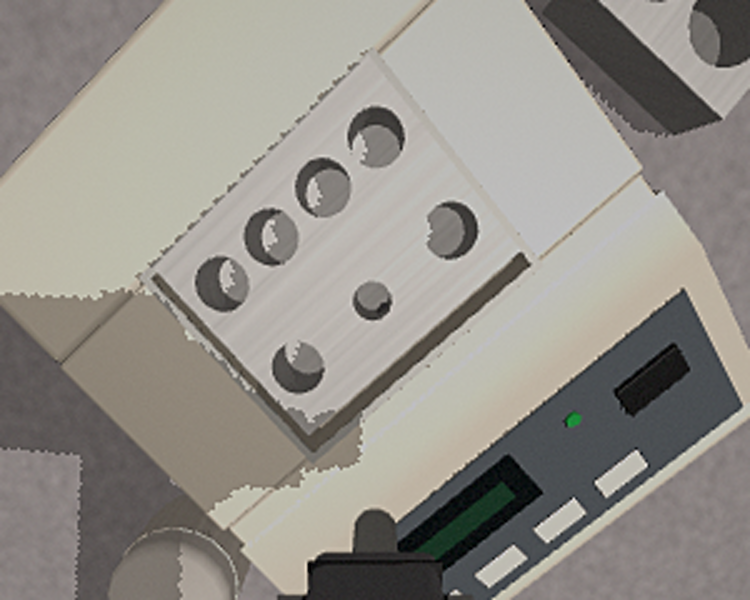

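The small well is at crop (373,300), which is wrist pixel (315.2,124), close to the predicted (316,124). The stem tip's end circle is around crop (374,531), which is pixel (315.6,216.4).

Run:
```python
from h import *
import pickle
c=pickle.load(open("w3.pkl","rb"))
print("well",atz("wrist",315.2,124,98,c)); 
for z in(154,157,160): print("tip",z,atz("wrist",315.6,216.4,z,c))
f=lambda x,y:atz("wrist",166+x/2.5,4+y/2.5,98,c)
a,b=f(298,365),f(453,230); print("row ends",a,b,(a+b)/2,np.linalg.norm(a-b), "block dir y yaw",np.degrees(np.arctan2(*(a-b)[1::-1])))
w=f(373,300)
go([*w[:2],205]); go([*w[:2],187])
```

```text
well [ 549.  -168.3   98. ]
tip 154 [ 493.7 -143.1  154. ]
tip 157 [ 494.8 -143.6  157. ]
tip 160 [ 495.8 -144.1  160. ]
row ends [ 540.1 -135.9   98. ] [ 558.2 -201.2   98. ] [ 549.15 -168.55   98.  ] 67.76208379322465 block dir y yaw 105.4924283665534
pos [ 496.1 -143.1  242.1] shift/250 [-0.2342  0.1482  0.0025] twist 0.0
pos [ 496.1 -143.1  242.1] shift/250 [-0.2342  0.2202  0.0025] twist 0.0
```

Emit:
{"name": "move_arm", "arguments": {"steps": [[1, -0.06, 0.02, 0.001, 0], [1, -0.14, 0.08, 0.002, 0], [1, -0.2, 0.14, 0.002, 0], [1, -0.235, 0.19, 0.002, 0], [1, -0.236, 0.204, 0.002, 0], [1, -0.236, 0.204, 0.002, 0], [1, -0.236, 0.204, 0.002, 0], [1, -0.236, 0.204, 0.002, 0]]}}

```text
clock: 8.93
ee_pos: [549.5, -169.6, 191.7]
eef_rot: [0.152, -0.153, -0.69, 0.691]
force: [0.2, -0.3, -1.5]
opening: 0.299
```

Run:
```python
from h import *
s=robot.sense();print(s["force"],s["wrist_torque"]); go([549.6,-168.4,183])
c=robot.get_calibration("wrist"); save("wrist","pics/w4.png")
im=cv2.imread("pics/w4.png"); u,v=proj("wrist",[549,-168.3,98],c).astype(int); print(u,v,proj("wrist",[*s["ee_pos"][:2],s["ee_pos"][2]-85],c))
cv2.imwrite("pics/w4c.png",cv2.resize(im[v-80:v+70,u-90:u+90],None,fx=4,fy=4,interpolation=cv2.INTER_CUBIC))
```

```text
[ 0.2127854  -0.28597579 -1.51248839] [ 0.03158168  0.02197233 -0.02868421]
pos [ 549.5 -169.6  191.7] shift/250 [ 0.0016  0.035  -0.0046] twist 0.0
312 212 [314.  215.3]
```

View pics/w4c.png

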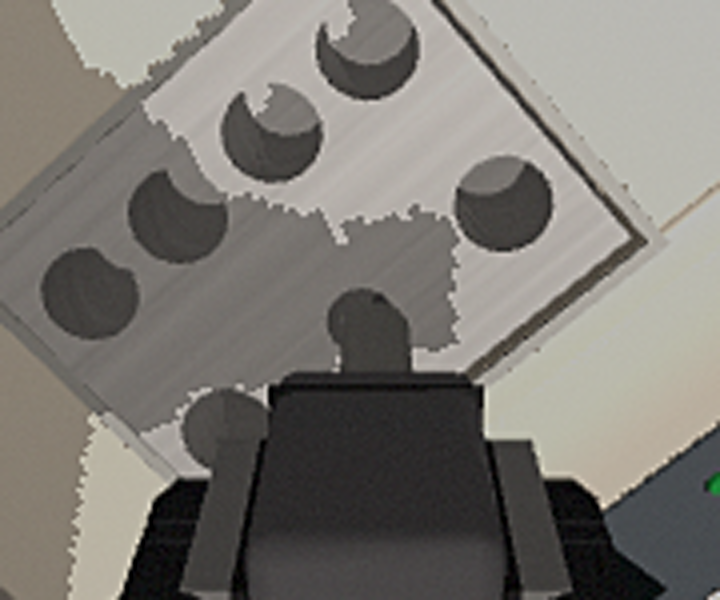

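The well's left edge is at crop x=328 and its top at y=289, so its centre is about (363,322). The stem tip spans x=341–410, so its centre is about (375.5,331). The stem is about 2.3 mm too far to image right.

Run:
```python
from h import *
f=lambda x,y,z:atz("wrist",312-90+x/4,212-80+y/4,z)
w=f(363,322,98);t=f(375.5,331,107);t2=f(375.5,331,106);p=robot.sense()["ee_pos"]
print(w,t,t2,p); d=(w-t); print(rot(robot.sense()).inv().apply(d)/250)
go([p[0]+d[0],p[1]+d[1],186])
```

```text
[ 548.9 -168.2   98. ] [ 549.4 -171.   107. ] [ 549.1 -170.9  106. ] [ 549.43616131 -169.62104628  191.64232285]
[ 0.00657184  0.03599319 -0.0093135 ]
pos [ 549.4 -169.6  191.6] shift/250 [ 0.0066  0.0226 -0.0093] twist 0.0
```

Emit:
{"name": "move_arm", "arguments": {"steps": [[1, 0.006, 0, -0.009, 0], [1, 0.006, 0.01, -0.009, 0], [1, 0.006, 0.018, -0.009, 0], [1, 0.006, 0.024, -0.009, 0], [1, 0.006, 0.028, -0.009, 0], [1, 0.006, 0.028, -0.009, 0]]}}

```text
clock: 9.72
ee_pos: [548.9, -166.9, 183.9]
eef_rot: [-0.153, 0.153, 0.69, -0.69]
force: [0.7, 0.3, -1.9]
opening: 0.294
```

Emit:
{"name": "move_arm", "arguments": {"steps": [[1, 0, 0.003, 0, 0], [1, 0, 0.006, 0, 0], [1, 0, 0.006, 0, 0]]}}

```text
clock: 10.1
ee_pos: [549.0, -166.9, 182.5]
eef_rot: [-0.153, 0.153, 0.69, -0.69]
force: [0.7, -0.0, -0.9]
opening: 0.299
```

Emit:
{"name": "move_arm", "arguments": {"steps": [[1, 0, 0.003, 0, 0], [1, 0, 0.006, 0, 0], [1, 0, 0.006, 0, 0]]}}

```text
clock: 10.48
ee_pos: [549.0, -166.9, 181.0]
eef_rot: [-0.153, 0.153, 0.69, -0.69]
force: [-0.1, 0.3, -1.8]
opening: 0.296
```

Emit:
{"name": "move_arm", "arguments": {"steps": [[1, 0, 0.003, 0, 0], [1, 0, 0.006, 0, 0], [1, 0, 0.006, 0, 0]]}}

```text
clock: 10.85
ee_pos: [549.0, -166.9, 179.5]
eef_rot: [-0.153, 0.153, 0.69, -0.69]
force: [0.5, -0.5, -1.7]
opening: 0.297
```

Emit:
{"name": "move_arm", "arguments": {"steps": [[1, 0, 0.003, 0, 0], [1, 0, 0.006, 0, 0], [1, 0, 0.006, 0, 0]]}}

```text
clock: 11.22
ee_pos: [549.0, -166.9, 178.0]
eef_rot: [0.153, -0.153, -0.69, 0.69]
force: [1.6, -0.0, -1.5]
opening: 0.294
```

Emit:
{"name": "move_arm", "arguments": {"steps": [[1, 0, 0.004, 0, 0], [1, 0, 0.008, 0, 0], [1, 0, 0.012, 0, 0], [1, 0, 0.016, 0, 0], [1, 0, 0.016, 0, 0]]}}

```text
clock: 11.85
ee_pos: [549.0, -166.9, 173.9]
eef_rot: [-0.153, 0.153, 0.69, -0.69]
force: [1.6, -0.9, -1.1]
opening: 0.293
```

Emit:
{"name": "move_arm", "arguments": {"steps": [[1, 0, 0.004, 0, 0], [1, 0, 0.008, 0, 0], [1, 0, 0.012, 0, 0], [1, 0, 0.016, 0, 0], [1, 0, 0.016, 0, 0]]}}

```text
clock: 12.48
ee_pos: [549.0, -166.9, 169.9]
eef_rot: [-0.153, 0.153, 0.69, -0.69]
force: [1.7, -0.2, -2.6]
opening: 0.295
```

Emit:
{"name": "move_arm", "arguments": {"steps": [[1, 0, 0.004, 0, 0], [1, 0, 0.008, 0, 0], [1, 0, 0.012, 0, 0], [1, 0, 0.016, 0, 0], [1, 0, 0.016, 0, 0]]}}

```text
clock: 13.1
ee_pos: [549.0, -166.9, 165.9]
eef_rot: [-0.153, 0.153, 0.69, -0.69]
force: [2.6, -0.2, -1.6]
opening: 0.292
```

Emit:
{"name": "move_arm", "arguments": {"steps": [[1, 0, 0.004, 0, 0], [1, 0, 0.008, 0, 0], [1, 0, 0.012, 0, 0], [1, 0, 0.012, 0, 0]]}}

```text
clock: 13.6
ee_pos: [549.1, -166.9, 163.2]
eef_rot: [-0.153, 0.153, 0.69, -0.69]
force: [1.8, 0.6, 0.5]
opening: 0.297
```

Emit:
{"name": "move_arm", "arguments": {"steps": [[1, 0, 0.004, 0, 0], [1, 0, 0.008, 0, 0], [1, 0, 0.008, 0, 0]]}}

```text
clock: 13.98
ee_pos: [549.5, -166.9, 161.2]
eef_rot: [-0.152, 0.153, 0.69, -0.69]
force: [4.1, 0.5, 1.1]
opening: 0.296
```

The ball is engaging and a small side force in +x is building, so I'll comply by about 0.7 mm while pressing on.

Emit:
{"name": "move_arm", "arguments": {"steps": [[1, -0.0025, 0.002, -0.001, 0], [1, -0.0025, 0.006, -0.001, 0], [1, -0.0025, 0.01, -0.001, 0], [1, -0.0025, 0.01, -0.001, 0]]}}

```text
clock: 14.48
ee_pos: [549.9, -167.0, 159.1]
eef_rot: [0.152, -0.153, -0.69, 0.69]
force: [3.7, 2.3, 5.9]
opening: 0.297
```

Emit:
{"name": "move_arm", "arguments": {"steps": [[1, 0, 0.004, 0, 0], [1, 0, 0.008, 0, 0], [1, 0, 0.012, 0, 0], [1, 0, 0.012, 0, 0]]}}

```text
clock: 14.98
ee_pos: [549.8, -166.8, 155.4]
eef_rot: [-0.153, 0.153, 0.69, -0.69]
force: [4.6, 2.0, 1.7]
opening: 0.297
```

Emit:
{"name": "move_arm", "arguments": {"steps": [[1, -0.002, 0.003, -0.0026, 0], [1, -0.002, 0.008, -0.0026, 0], [1, -0.002, 0.014, -0.0026, 0], [1, -0.002, 0.02, -0.0026, 0], [1, -0.002, 0.02, -0.0026, 0]]}}

```text
clock: 15.6
ee_pos: [550.0, -166.6, 149.9]
eef_rot: [0.153, -0.153, -0.69, 0.69]
force: [3.3, -0.4, -1.1]
opening: 0.3
```

Emit:
{"name": "move_arm", "arguments": {"steps": [[1, 0, 0.005, 0, 0], [1, 0, 0.01, 0, 0], [1, 0, 0.015, 0, 0], [1, 0, 0.02, 0, 0], [1, 0, 0.02, 0, 0]]}}

```text
clock: 16.23
ee_pos: [550.1, -166.7, 145.6]
eef_rot: [0.153, -0.153, -0.69, 0.691]
force: [2.0, 0.4, 4.8]
opening: 0.295
```

Emit:
{"name": "move_arm", "arguments": {"steps": [[1, 0, 0.004, 0, 0], [1, 0, 0.007, 0, 0], [1, 0, 0.007, 0, 0]]}}

```text
clock: 16.6
ee_pos: [550.2, -166.7, 144.0]
eef_rot: [0.153, -0.153, -0.69, 0.691]
force: [0.2, 0.1, 5.7]
opening: 0.294
```

Emit:
{"name": "move_arm", "arguments": {"steps": [[1, 0, 0.003, 0, 0], [1, 0, 0.006, 0, 0], [1, 0, 0.006, 0, 0]]}}

```text
clock: 16.98
ee_pos: [550.1, -166.7, 142.4]
eef_rot: [0.153, -0.153, -0.69, 0.691]
force: [0.3, 0.1, 5.6]
opening: 0.299
```

Emit:
{"name": "move_arm", "arguments": {"steps": [[1, 0, 0.003, 0, 0], [1, 0, 0.006, 0, 0], [1, 0, 0.006, 0, 0]]}}

```text
clock: 17.35
ee_pos: [550.2, -166.7, 140.8]
eef_rot: [0.153, -0.153, -0.69, 0.691]
force: [1.1, 0.1, 5.1]
opening: 0.296
```

Emit:
{"name": "move_arm", "arguments": {"steps": [[1, 0, 0.002, 0, 0], [1, 0, 0.004, 0, 0], [1, 0, 0.004, 0, 0]]}}

```text
clock: 17.73
ee_pos: [550.3, -166.8, 140.6]
eef_rot: [0.153, -0.153, -0.69, 0.691]
force: [-1.0, 0.9, 10.3]
opening: 0.298
```

Emit:
{"name": "move_arm", "arguments": {"steps": [[1, 0, 0.002, 0, 0], [1, 0, 0.004, 0, 0], [1, 0, 0.004, 0, 0]]}}

```text
clock: 18.1
ee_pos: [550.4, -166.8, 140.5]
eef_rot: [0.153, -0.153, -0.69, 0.691]
force: [-3.5, 2.7, 16.9]
opening: 0.301
```

The z has stopped at 140.5 against 140.9 expected, and force rises to 17 N, so the stem is on the bottom. I'll relax, open and rise.

Emit:
{"name": "move_arm", "arguments": {"steps": [[1, 0, -0.006, 0, 0], [1, 0, -0.006, 0, 0], [0.3, 0, -0.006, 0, 0], [-0.2, 0, -0.006, 0, 0], [-1, 0, -0.006, 0, 0], [-1, 0, -0.006, 0, 0], [-1, 0, -0.006, 0, 0], [-1, 0, -0.006, 0, 0], [-1, 0, -0.006, 0, 0]]}}

```text
clock: 19.23
ee_pos: [550.3, -166.5, 140.3]
eef_rot: [-0.153, 0.153, 0.69, -0.69]
force: [0.2, -0.5, 0.1]
opening: 0.999
```

Emit:
{"name": "move_arm", "arguments": {"steps": [[-1, 0, -0.06, 0, 0], [-1, 0, -0.15, 0, 0], [-1, 0, -0.3, 0, 0], [-1, 0.15, -0.4, 0, 0], [-1, 0.25, -0.4, 0, 0], [-1, 0.25, -0.4, 0, 0], [-1, 0.25, -0.4, 0, 0]]}}

```text
clock: 20.1
ee_pos: [494.3, -140.6, 241.0]
eef_rot: [0.152, -0.153, -0.69, 0.691]
force: [-0.2, 0.2, 0.2]
opening: 0.995
```

Run:
```python
from h import *
c=robot.get_calibration("wrist");save("wrist","pics/w5.png");save("scene","pics/s5.png"); print(robot.sense()["force"])
a=cv2.imread("pics/w5.png");b=cv2.imread("pics/s5.png")
for p in([549,-168,157],[549,-168,98]): print(proj("wrist",p,c),proj("scene",p))
cv2.imwrite("pics/fin.png",np.vstack([cv2.resize(a,(480,300)),cv2.resize(b[130:230,180:340],(480,300),interpolation=cv2.INTER_CUBIC)]))
```

```text
[-0.50486496 -0.69180838  0.30778484]
[316.7 127.5] [233.5 151.4]
[316.4 121.3] [236.8 169.9]
```

View pics/fin.png

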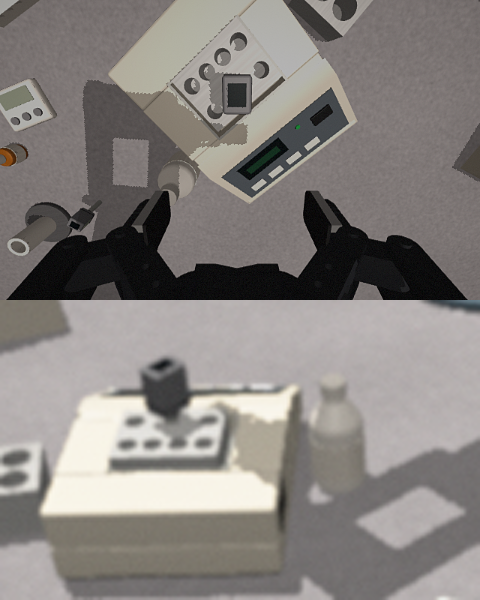

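The thermometer stands upright in the well. Its head top is at wrist pixel (316,125), against (316.7,127.5) predicted for a stem on the bottom.

```bash
python3 -c "
from bench import robot
print(robot.job_done(), robot.sense()['clock'])"
```

```text
the job is handed in; nothing more can be done
the job is handed in; nothing more can be done
```

The thermometer is standing on the bottom of the thermometer well, let go and upright, and the job is handed in at about 20 s of the 72 s allowed.

I took the large thermometer out of its stand, located the well with the wrist camera and lowered the stem in small steps. It went in at the first try with no search over the block, passed the ball at about 6 N, and stopped on the bottom.

- **Depth:** the arm stopped at 140.5 mm, against 140.9 mm expected for the stem on the bottom.
- **Force:** the highest vertical push I read was 17 N, on the bottom, and the side forces I read were below about 5 N.
- **Final pictures:** the head is about 2.5 pixels from where a fully seated thermometer should appear. The gripper is clear and reads near-zero force. None of the other things in view looked moved.

No check failed or disagreed. `job_done` gives no verdict, so the judging result itself is not confirmed. I viewed 8 pictures.

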